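# Sort the wooden blanks and close the two-pin press

### The job

Lay the wooden blanks on the flat steel bed of the press to find the warped ones, which rock when a corner is pressed, and lay every warped one side by side on the floor of the cardboard box. Leave the flat ones lying singly on the bed, none over its long edges, spread between the two pins (a lone one in the middle) so that the press can close level. When all are sorted, lower the loose top plate level over both guide pins, without dropping it, until it lies fully home on the blanks, and let go; leave the paint pot and the bowl alone.

Things in the scene. Friction and masses are not known exactly. Their poses are not given: they have to be found in the camera images.
- press_bed: fixed base of a hand press: steel-faced flat block, 140 mm (x) by 280 mm (y) by 20 mm high. Two upright guide pins 12 mm thick stand at y = -125 and +125 mm, x = 0, rising to 90 mm above the table, tips tapered over the last 8 mm. Three blanks fit in a row between them, 66 mm sides along y. Origin at the centre of its underside on the table, z up
- press_top: loose plywood top plate of the press, 140 (x) by 280 (y) by 12 mm, about 0.5 kg, balanced, with 16 mm through holes at y = -125 and +125 mm, x = 0. A rib handle, 22 mm thick (x) and 90 mm long (y), rises from its middle to 54 mm above its underside. Origin at the centre of the underside, z up; fits either way round. Starts flat on the table; fully home, its underside is 34 mm above the table
- reject_box: open cardboard box for rejects, fixed, 140 mm (x) by 240 mm (y) by 40 mm high outside, walls and floor 5 mm; origin at the centre of its underside
- blank_a: plain pale wooden blank, 56 mm (x) by 66 mm (y) by 14 mm thick; origin at the centre of its underside, z up. May be flat or warped, or absent. A warped one is twisted, one pair of opposite corners low, the other high: on a flat surface it rests tilted about 5 degrees and rocks over (a corner moves some 7 mm) when its raised corner is pressed; a flat one lies level and stays still
- blank_b: plain pale wooden blank, 56 mm (x) by 66 mm (y) by 14 mm thick; origin at the centre of its underside, z up. May be flat or warped, or absent. A warped one is twisted, one pair of opposite corners low, the other high: on a flat surface it rests tilted about 5 degrees and rocks over (a corner moves some 7 mm) when its raised corner is pressed; a flat one lies level and stays still
- blank_c: plain pale wooden blank, 56 mm (x) by 66 mm (y) by 14 mm thick; origin at the centre of its underside, z up. May be flat or warped, or absent. A warped one is twisted, one pair of opposite corners low, the other high: on a flat surface it rests tilted about 5 degrees and rocks over (a corner moves some 7 mm) when its raised corner is pressed; a flat one lies level and stays still
- blank_d: plain pale wooden blank, 56 mm (x) by 66 mm (y) by 14 mm thick; origin at the centre of its underside, z up. May be flat or warped, or absent. A warped one is twisted, one pair of opposite corners low, the other high: on a flat surface it rests tilted about 5 degrees and rocks over (a corner moves some 7 mm) when its raised corner is pressed; a flat one lies level and stays still
- blank_e: plain pale wooden blank, 56 mm (x) by 66 mm (y) by 14 mm thick; origin at the centre of its underside, z up. May be flat or warped, or absent. A warped one is twisted, one pair of opposite corners low, the other high: on a flat surface it rests tilted about 5 degrees and rocks over (a corner moves some 7 mm) when its raised corner is pressed; a flat one lies level and stays still
- paint_pot: white paint pot with a black cap, 48 mm wide, 50 mm tall; origin at the centre of its underside; not to be disturbed
- water_dish: white bowl, 80 mm wide, 40 mm tall; origin at the centre of its underside; not to be disturbed
Not all that is in view belongs to the job. What is shaped like the blank_a but black is not meant. What is shaped like the blank_c but orange is not meant.

How it is judged:
By the outcome, as a careful person would: the job done as asked, in the order asked, and still so for the second after the job is handed in, with the robot touching nothing.
Of blank_a, blank_b, blank_c, blank_d, blank_e only 4 to 5 are there at a start; the rules pass over those that are not, and their reading is None.
At some moment in a run one of press_top, blank_a, blank_b, blank_c, blank_d, blank_e may be knocked a few centimetres aside while the robot is not near it.
It also fails if it takes over 210 s, if anything falls off the work surface, if the arm or the gripper's body presses on something with over 40 N, if the wrist force passes 120 N, or if a joint passes its speed limit or range.

### The arm

A 6-joint arm with a two-finger parallel gripper is mounted at the origin on the work surface. World frame = base frame: x ahead of the robot, y to its left, z up, the work surface at z = 0. Lengths are in m, angles in rad, forces in N, time in s.
With the tool pointing down it reaches from about 0.425 to 0.95 m from the base axis. Payload 3.5 kg.
Tool frame: the origin (TCP) lies midway between the tips of the shut fingers; the grasp point (between the pads) lies 19 mm behind it; z points along the fingers, x is the direction in which the jaws open and shut, and the axes are right-handed (so a half turn about z gives the same grasp; the last joint's range is limited). The gripper opens to 85 mm and grips with 20 to 120 N. Pads are 22 mm wide; open, the fingers measure 114 mm over their backs; the gripper's body (76 mm by 85 mm) begins 54 mm behind the grasp point. The pads swing forward as they close: fully open they stand 13 mm farther back than shut.
Start: joints at [1.086, 0.286, 1.577, -0, 1.279, -0.15], TCP at [0.222, 0.638, 0.207] pointing down, gripper open.
Joint ranges: [-2.77, 2.77], [-0.9, 2.22], [0.21, 2.48], [-1.53, 4.67], [0.24, 2.81], [-2.84, 2.84]. Speed limits (rad/s): [2.79, 2.79, 3.14, 3.14, 3.14, 3.14].

### API

Orientations are given as a unit quaternion [w, x, y, z].
In Python, from bench import r, planner, eyes, job_done gives the robot as it stands. Calls block until the motion is done:
- r.move_pose(position, orientation): joint-space move of the TCP to a pose.
- r.movel(position, speed=0.15, ori=None, contact_N=None): straight line of the TCP; ori=None keeps the orientation; speed is the mean speed in m/s. With contact_N (N) it stops when the force on the tool has changed by that much, and returns True; else False.
- r.move_joints(angles): joint-space move.
- r.set_gripper(opening, f_grip=None): finger opening in m; f_grip is the grip in N (None keeps the last); returns when the fingers have stopped.
- r.hold(seconds).
- planner.inverse_kinematics(position, orientation): joint angles nearest the present ones, or None.
- r.get_obs(): the state.
- eyes.grab_frame(name): name is "side" or "top"; returns (picture, depth): 420x560x3 uint8, red, green, blue; 420x560 float32, m along the optical axis (not along the pixel's ray), 0 where there is no reading.
- eyes.camera_info(name): a dict with "camera_matrix" (3x3 intrinsics, pixels), "dist" ([k1, k2, p1, p2, k3] as OpenCV has them; the pictures are not rectified), "R" (3x3) and "t" (3): a world point X has camera coordinates R X + t. Camera axes: x right, y down, z forward; pixel columns grow to the right and rows downward; lengths in m; the calibration is good to about 2 mm. A picture is of the moment at which its call begins. camera_info takes no time and is no camera call.
A pose or a line that the arm cannot do raises r.IKError and nothing moves.
- job_done(): hands the job in, once; it reports no verdict.
The state is a dict: "clock": time; "joint_pos": joint angles; "dq": joint speeds; "joint_efforts": joint torques, N m; "tool_pos": TCP position; "orientation": TCP orientation; "force": force on the tool from outside, world axes, zero at the start; "ft_torque": the same for the moment, N m; "gripper_width": finger opening in m.
Only numpy, scipy, OpenCV 4.12 (cv2) and the standard library are available. Lean on these libraries where they do the work, as an engineer would, in place of code of your own. Each camera call takes 0.05 s, during which the arm holds its last target. There are 200 camera calls.

## Working session

There is one attempt and no reset: what is moved stays moved. The work goes in short steps, each a Python script; the robot and the scene stay as the last script left them, time stands still between calls to the robot, and variables do not carry over. Pictures are saved under pics/ and viewed, about 12 in all and at most 16, crops included, and the job is handed in when it is done.

```bash
ls; mkdir -p pics; python3 - <<'E'
from bench import r, planner, eyes
import cv2, numpy as np
for n in ("top","side"):
    im,d=eyes.grab_frame(n); cv2.imwrite(f"pics/{n}0.png",im[:,:,::-1]); np.save(f"pics/{n}0.npy",d)
    c=eyes.camera_info(n); print(n,{k:np.round(np.array(v),3).tolist() for k,v in c.items()})
    print((d>0).mean(), d[d>0].min(), d.max())
print(r.get_obs())
E
```

```text
pics
top {'camera_matrix': [[392.693, 0.0, 282.984], [0.0, 392.693, 215.12], [0.0, 0.0, 1.0]], 'dist': [-0.024, 0.0, 0.0, 0.0, 0.0], 'R': [[-0.01, -1.0, 0.025], [-0.991, 0.007, -0.133], [0.132, -0.027, -0.991]], 't': [0.003, 0.5, 1.014]}
0.995922619047619 0.73424196 2.035385
side {'camera_matrix': [[469.187, 0.0, 286.847], [0.0, 469.187, 211.156], [0.0, 0.0, 1.0]], 'dist': [-0.043, 0.0, 0.0, 0.0, 0.0], 'R': [[0.989, -0.145, 0.003], [-0.077, -0.543, -0.836], [0.123, 0.827, -0.549]], 't': [-0.484, 0.065, 1.103]}
0.9960544217687075 0.6469353 3.3395498
{'clock': 0.1, 'joint_pos': array([ 1.08598925e+00,  2.87097982e-01,  1.57804117e+00, -8.55832129e-06,
        1.27861170e+00, -1.50048413e-01]), 'dq': array([-5.72184794e-04, -5.86057422e-04, -3.06111677e-03, -3.11817873e-03,
       -9.36618611e-05, -1.96294877e-04]), 'joint_efforts': array([ 1.04800627e-03, -4.07298446e+01, -2.93697971e+01, -1.30385879e-04,
        3.46155161e-03,  4.97551142e-06]), 'tool_pos': array([0.22146278, 0.63694474, 0.2058659 ]), 'orientation': array([ 4.90411545e-04,  8.15026796e-01,  5.79422261e-01, -9.61232562e-04]), 'force': array([-0.50998625,  0.41665342, -0.08245711]), 'ft_torque': array([ 0.01338286, -0.00220426,  0.02074052]), 'gripper_width': 0.08560431111836837}
```

View pics/top0.png

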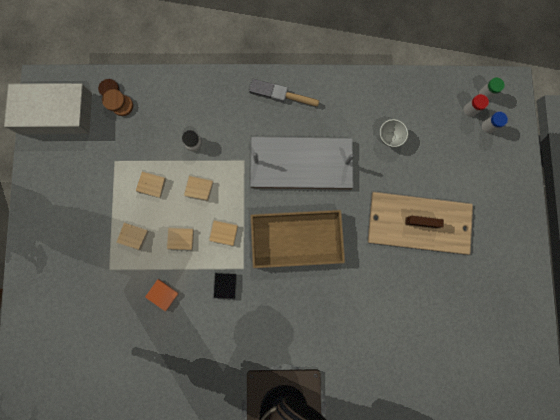

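View pics/side0.png

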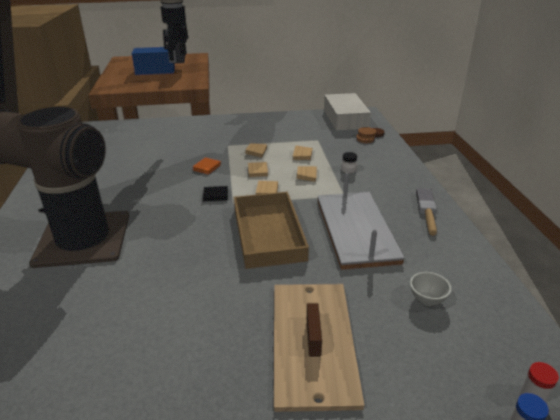

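Top view: five pale blanks lie on the mat at about (151,184), (199,188), (133,237), (180,238) and (223,233). The decoys are black at (225,286) and orange at (161,295). The bed is at (302,163), with pins at (256,158) and (349,160). The box is at (297,240), the top plate at (421,222), the pot at (191,139) and the bowl at (394,133). The side view agrees.

Next I'll measure from both cameras and crop the blanks to confirm them.

```bash
cat > h.py <<'E'
from bench import r, planner, eyes, job_done
import cv2, numpy as np
CI={n:{k:np.array(v,float) for k,v in eyes.camera_info(n).items()} for n in("top","side")}
uv=np.stack(np.meshgrid(np.arange(560.),np.arange(420.)),-1).reshape(-1,1,2)
RAY={n:cv2.undistortPoints(uv,c["camera_matrix"],c["dist"]).reshape(420,560,2) for n,c in CI.items()}
def cloud(n,d):
    c=CI[n]; P=np.dstack([RAY[n]*d[...,None],d]); return (P-c["t"])@c["R"]
def proj(n,X):
    c=CI[n]; return cv2.projectPoints(np.atleast_2d(np.array(X,float)),cv2.Rodrigues(c["R"])[0],c["t"],c["camera_matrix"],c["dist"])[0].reshape(-1,2)
def grab(n,save=None):
    im,d=eyes.grab_frame(n)
    if save: cv2.imwrite(f"pics/{save}.png",im[:,:,::-1])
    return im,cloud(n,d)
def wood(im):
    h=cv2.cvtColor(im,cv2.COLOR_RGB2HSV)
    return ((h[...,0]>8)&(h[...,0]<28)&(h[...,1]>45)&(h[...,2]>90))
def plane(P):
    for _ in range(3):
        A=np.c_[P[:,:2]-P[:,:2].mean(0),np.ones(len(P))]; s=np.linalg.lstsq(A,P[:,2],rcond=None)[0]
        e=P[:,2]-A@s; P=P[np.abs(e)<2.5*e.std()+1e-4]
    return s,e.std()
def rect(P):
    (c,(w,h),a)=cv2.minAreaRect((P[:,:2]*1000).astype(np.float32))
    if w>h: w,h,a=h,w,a+90          # w = short side, at angle a
    a=(a+90)%180-90
    return np.array(c)/1000,w,h,a
def blobs(n,im,W,mask,roi,zlo,zhi,amin=80):
    "connected wooden things inside roi=(x0,x1,y0,y1): centre, short, long, angle of short side (deg), top z, tilt, n"
    m=mask&(W[...,0]>roi[0])&(W[...,0]<roi[1])&(W[...,1]>roi[2])&(W[...,1]<roi[3])&(W[...,2]>zlo)&(W[...,2]<zhi)
    k,L=cv2.connectedComponents(m.astype(np.uint8),connectivity=4); out=[]
    for i in range(1,k):
        P=W[L==i]
        if len(P)<amin: continue
        top=P[P[:,2]>np.percentile(P[:,2],60)-0.008]
        s,sd=plane(top); c,w,h,a=rect(top)
        out.append(dict(c=c,m=top[:,:2].mean(0),w=w,h=h,a=a,z=s[2],gx=np.degrees(s[0]),gy=np.degrees(s[1]),sd=sd,n=len(top)))
    return out
def show(bs):
    for b in bs: print("c",np.round(b["c"],4),"m",np.round(b["m"],4),"wh %.1f %.1f a %.1f z %.4f tilt %.1f %.1f sd %.4f n %d"%(b["w"],b["h"],b["a"],b["z"],b["gx"],b["gy"],b["sd"],b["n"]))
E
python3 - <<'E'
from h import *
F={n:grab(n) for n in("top","side")}
for n in F:
    im,W=F[n]; print(n); show(blobs(n,im,W,wood(im),(.2,.75,.08,.6),.004,.05))
    def reg(name,x0,x1,y0,y1,z0,z1):
        m=(W[...,0]>x0)&(W[...,0]<x1)&(W[...,1]>y0)&(W[...,1]<y1)&(W[...,2]>z0)&(W[...,2]<z1)
        P=W[m]; 
        if len(P)<3: print(name,len(P));return
        c,w,h,a=rect(P); print(name,len(P),np.round(c,4),"wh %.1f %.1f a %.2f zmed %.4f"%(w,h,a,np.median(P[:,2])),"mean",np.round(P.mean(0),4))
    reg("bed",.45,.72,-.25,.16,.014,.026); reg("pinL",.5,.7,.04,.15,.03,.11); reg("pinR",.5,.7,-.25,-.08,.03,.11)
    reg("box",.25,.52,-.2,.16,.032,.05); reg("boxfloor",.33,.42,-.1,.05,.0,.012)
    reg("plate",.25,.55,-.55,-.19,.008,.018); reg("rib",.25,.55,-.55,-.19,.045,.07)
    reg("pot",.55,.75,.2,.32,.03,.07); reg("bowl",.5,.8,-.35,-.2,.02,.06); reg("matblank",.25,.6,.12,.45,-.005,.006); reg("table",.2,.28,-.3,-.1,-.01,.01)
im,_=F["top"]
cv2.imwrite("pics/crop1.png",cv2.resize(im[130:320,95:490,::-1],None,fx=2,fy=2,interpolation=cv2.INTER_CUBIC))
E
```

```text
top
c [0.5901 0.359 ] m [0.5892 0.3587] wh 56.8 68.6 a -15.2 z 0.0176 tilt -0.8 0.6 sd 0.0021 n 512
c [0.5788 0.2282] m [0.5783 0.2279] wh 56.8 66.8 a -12.7 z 0.0177 tilt -4.0 -2.4 sd 0.0020 n 500
c [0.4556 0.1588] m [0.4554 0.1589] wh 56.0 66.2 a -12.1 z 0.0149 tilt 0.2 -0.2 sd 0.0019 n 515
c [0.4493 0.4045] m [0.4494 0.404 ] wh 53.9 67.0 a -18.7 z 0.0174 tilt -4.4 -1.6 sd 0.0020 n 497
c [0.4409 0.2751] m [0.4406 0.275 ] wh 56.3 67.0 a -2.3 z 0.0147 tilt 0.1 -0.2 sd 0.0019 n 531
c [0.2942 0.3213] m [0.2939 0.3207] wh 57.1 66.8 a -34.4 z 0.0147 tilt -0.2 0.0 sd 0.0019 n 559
bed 5116 [ 0.5859 -0.045 ] wh 267.7 409.8 a -0.03 zmed 0.0209 mean [ 0.6401 -0.0502  0.0208]
pinL 50 [0.5766 0.0576] wh 44.6 156.7 a 85.59 zmed 0.0554 mean [0.6013 0.0662 0.0609]
pinR 115 [ 0.562  -0.1541] wh 63.4 176.5 a 57.36 zmed 0.0415 mean [ 0.5594 -0.1413  0.0502]
box 608 [ 0.4367 -0.0368] wh 140.1 240.8 a 2.49 zmed 0.0404 mean [ 0.44   -0.0401  0.0402]
boxfloor 1466 [ 0.375  -0.0243] wh 88.9 149.3 a -0.51 zmed 0.0047 mean [ 0.3806 -0.0252  0.0045]
plate 4464 [ 0.4795 -0.3731] wh 140.9 295.0 a -6.50 zmed 0.0
[... 1385 characters left out ...]
 2.67 zmed 0.0381 mean [ 0.4399 -0.0595  0.0374]
boxfloor 830 [ 0.3751 -0.0248] wh 89.7 149.6 a 0.03 zmed 0.0037 mean [ 0.3887 -0.0271  0.0035]
plate 8770 [ 0.4804 -0.3824] wh 140.2 282.8 a -7.08 zmed 0.0120 mean [ 0.4747 -0.4084  0.012 ]
rib 539 [ 0.4798 -0.3821] wh 22.2 92.9 a -7.17 zmed 0.0543 mean [ 0.4787 -0.3873  0.0539]
pot 152 [0.7086 0.2446] wh 41.8 45.7 a -10.82 zmed 0.0470 mean [0.7066 0.2383 0.0444]
bowl 714 [ 0.7275 -0.309 ] wh 77.2 79.6 a -32.26 zmed 0.0328 mean [ 0.7301 -0.3049  0.0323]
matblank 4452 [0.425 0.285] wh 329.8 349.7 a -89.99 zmed -0.0006 mean [ 0.4196  0.2761 -0.0005]
table 2558 [ 0.24 -0.2 ] wh 80.0 199.8 a 0.01 zmed 0.0002 mean [ 2.400e-01 -2.087e-01  2.000e-04]
```

View pics/crop1.png

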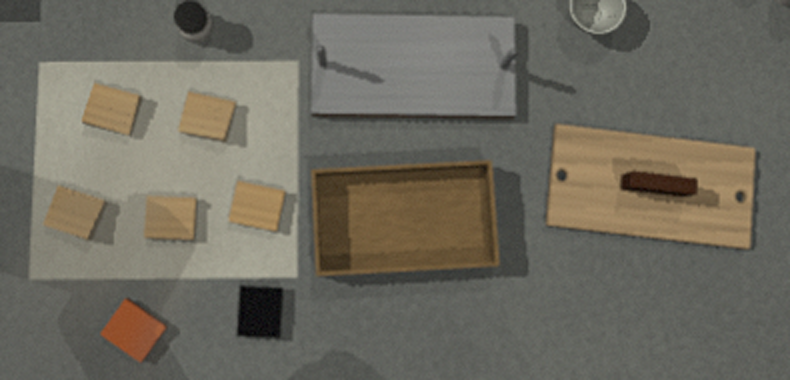

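The crop confirms five pale blanks on the mat, with the black and orange decoys outside it. Depth tilts hint that (.578,.228) and (.449,.404) are warped, and (.590,.359) possibly so. I'll put those three on the bed for testing first. Bed and pins get refined before that, then the first pick.

```bash
cat >> h.py <<'E'
def q(deg):
    p=np.radians(deg)/2; return np.array([0,np.cos(p),np.sin(p),0])
def down(x,y,z,deg):
    "move_pose tool down with jaw axis at deg or deg+180, whichever turns the last joint less"
    best=None
    for a in (deg,deg+180,deg-180):
        j=planner.inverse_kinematics(np.array([x,y,z]),q(a))
        if j is not None:
            c=abs(j[5])+ (10 if abs(j[5])>2.7 else 0)
            if best is None or c<best[0]: best=(c,a)
    r.move_pose(np.array([x,y,z]),q(best[1])); return best[1]
HOV=0.13
def pick(x,y,deg,surf,dz=-0.003,f=40,opening=0.078):
    r.set_gripper(opening) if abs(r.get_obs()["gripper_width"]-opening)>.003 else None
    down(x,y,HOV,deg)
    hit=r.movel([x,y,surf+dz],speed=.12,contact_N=12)
    r.set_gripper(0.0,f); o=r.get_obs(); r.movel([x,y,HOV],speed=.2)
    print("pick hit",hit,"z %.4f w %.4f t %.1f"%(o["tool_pos"][2],o["gripper_width"],o["clock"]), "w after %.4f"%r.get_obs()["gripper_width"])
    return o["tool_pos"][2]-surf
def place(x,y,deg,surf,off,lift=HOV,opening=0.078):
    down(x,y,HOV,deg)
    r.movel([x,y,surf+off+.012],speed=.2)
    hit=r.movel([x,y,surf+off-.004],speed=.03,contact_N=4); o=r.get_obs()
    r.set_gripper(opening); r.movel([x,y,lift],speed=.2)
    print("place hit",hit,"pos",np.round(o["tool_pos"],4),"want z %.4f t %.1f"%(surf+off,r.get_obs()["clock"]))
E
python3 - <<'E'
from h import *
F={n:grab(n) for n in("top","side")}
for n in F:
    im,W=F[n]
    m=(W[...,0]>.5)&(W[...,0]<.72)&(abs(W[...,1]+.05)<.17)&(abs(W[...,2]-.02)<.008)
    k,L,st,_=cv2.connectedComponentsWithStats(m.astype(np.uint8),connectivity=4)
    P=W[L==1+np.argmax(st[1:,4])]; print(n,"bed",rect(P),np.median(P[:,2]))
    for y in (.075,-.175):
        P=W[(abs(W[...,0]-.64)<.06)&(abs(W[...,1]-y)<.06)&(W[...,2]>.045)&(W[...,2]<.12)]
        print("pin",len(P),np.round(P.mean(0),4),np.round(np.median(P,0),4),"zmax %.3f"%P[:,2].max(), "top", np.round(P[P[:,2]>P[:,2].max()-.012].mean(0),4))
t0=r.get_obs()["clock"]
off=pick(.5895,.358,-15.5,.0); print("off",off,r.get_obs()["clock"]-t0)
im,_=grab("side","held1")
E
```

```text
top bed (array([ 0.6489826 , -0.05291917]), 141.52488708496094, 279.7935791015625, -0.9611434936523438) 0.021054497763325075
pin 29 [0.6486 0.0695 0.0766] [0.6481 0.0693 0.0842] zmax 0.092 top [0.6498 0.0692 0.0877]
pin 38 [ 0.6442 -0.1761  0.0723] [ 0.6437 -0.1755  0.0777] zmax 0.092 top [ 0.6456 -0.1773  0.0871]
side bed (array([ 0.64939496, -0.05619188]), 142.28717041015625, 287.4807434082031, -1.0609207153320312) 0.018995982923877205
pin 73 [0.6505 0.0654 0.0669] [0.6502 0.0653 0.0676] zmax 0.088 top [0.6505 0.0666 0.0823]
pin 99 [ 0.646  -0.1847  0.0682] [ 0.6461 -0.185   0.0691] zmax 0.088 top [ 0.6461 -0.1838  0.0826]
pick hit False z -0.0030 w 0.0001 t 4.2 w after 0.0001
off -0.003043155685230378 4.75
```

```bash
python3 - <<'E'
from h import *
print(r.get_obs()["tool_pos"],r.get_obs()["gripper_width"],r.get_obs()["force"])
im,W=grab("side"); show(blobs("side",im,W,wood(im),(.2,.75,.08,.6),.004,.05))
t,_=grab("top")
a=cv2.resize(im[0:200,140:420,::-1],(560,400)); b=cv2.resize(t[130:290,90:314,::-1],(560,400))
cv2.imwrite("pics/miss.png",np.hstack([a[:, :400],b[:, :400]]))
E
```

```text
[0.58816106 0.35739002 0.12751428] 8.672021468656906e-06 [-0.88692341 -0.48086684  0.19454062]
c [0.4483 0.4006] m [0.4485 0.397 ] wh 56.3 73.2 a -17.3 z 0.0153 tilt -4.4 -0.1 sd 0.0018 n 183
c [0.5901 0.3558] m [0.5888 0.3536] wh 55.5 74.1 a -15.9 z 0.0151 tilt -2.3 3.5 sd 0.0020 n 213
c [0.294 0.318] m [0.2932 0.3131] wh 55.4 75.9 a -33.2 z 0.0126 tilt -0.5 1.2 sd 0.0016 n 239
c [0.4417 0.2722] m [0.4408 0.2672] wh 55.2 70.1 a -4.5 z 0.0126 tilt 0.3 1.2 sd 0.0017 n 248
c [0.5777 0.2251] m [0.5769 0.2192] wh 55.8 74.8 a -14.0 z 0.0151 tilt -3.4 0.2 sd 0.0023 n 247
c [0.4516 0.137 ] m [0.4549 0.1555] wh 55.7 119.6 a -12.2 z 0.0131 tilt 0.2 -0.5 sd 0.0013 n 270
```

View pics/miss.png

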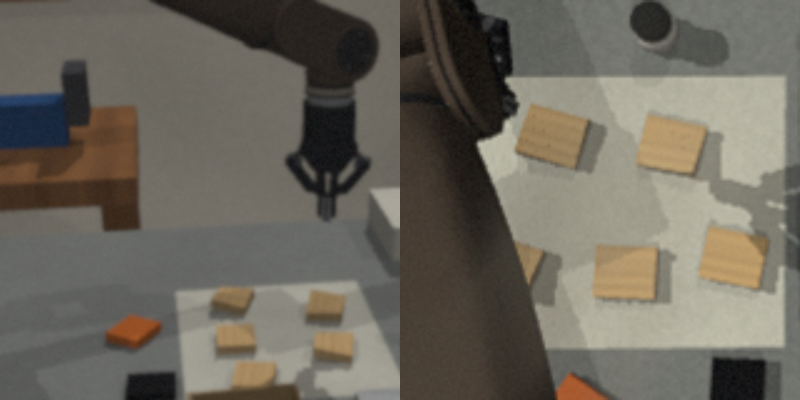

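```bash
python3 - <<'E'
from h import *
o=r.get_obs(); print(o["tool_pos"],o["orientation"],o["gripper_width"])
for n in ("side","top"):
    im,W=grab(n); p=o["tool_pos"]
    m=(abs(W[...,0]-p[0])<.08)&(abs(W[...,1]-p[1])<.08)&(W[...,2]>.06)&(W[...,2]<.35)
    P=W[m]; print(n,proj(n,p),len(P))
    if len(P):
        for z in np.arange(.08,.30,.02):
            Q=P[abs(P[:,2]-z)<.01]
            if len(Q): print("%.2f"%z,len(Q),np.round(Q.min(0),3),np.round(Q.max(0),3))
        print(np.sort(P[:,2])[:8])
    v,u=np.nonzero(m); print(u.min(),u.max(),v.min(),v.max())
im,W=grab("side")
cv2.imwrite("pics/tip.png",cv2.resize(im[60:180,240:380,::-1],None,fx=4,fy=4))
E
```

```text
[0.58816676 0.35740033 0.12727874] [ 0.00112408  0.99085859 -0.13488651 -0.00190216] -5.687321320315337e-05
side [[302.38813656 117.25853251]] 1649
0.16 47 [0.574 0.34  0.152] [0.599 0.358 0.17 ]
0.18 62 [0.573 0.337 0.17 ] [0.6   0.358 0.19 ]
0.20 143 [0.549 0.332 0.19 ] [0.622 0.372 0.21 ]
0.22 167 [0.536 0.33  0.21 ] [0.635 0.377 0.23 ]
0.24 269 [0.527 0.323 0.23 ] [0.651 0.385 0.25 ]
0.26 221 [0.542 0.33  0.25 ] [0.634 0.371 0.27 ]
0.28 138 [0.552 0.317 0.27 ] [0.626 0.36  0.29 ]
[0.15242868 0.15369927 0.15397391 0.15498162 0.15511859 0.15652894
 0.15770356 0.15771121]
282 325 42 110
top [[136.81963871 175.34542277]] 325
0.16 22 [0.575 0.347 0.156] [0.599 0.355 0.169]
0.18 35 [0.574 0.346 0.17 ] [0.6   0.356 0.189]
0.20 46 [0.577 0.338 0.19 ] [0.621 0.354 0.21 ]
0.22 72 [0.539 0.333 0.21 ] [0.637 0.36  0.23 ]
0.24 104 [0.589 0.331 0.23 ] [0.65  0.354 0.25 ]
0.26 17 [0.621 0.339 0.25 ] [0.639 0.347 0.264]
0.28 10 [0.582 0.321 0.284] [0.601 0.324 0.29 ]
[0.15585388 0.15805339 0.15820838 0.15835894 0.15964043 0.16015156
 0.16075811 0.16182533]
120 137 135 187
```

View pics/tip.png

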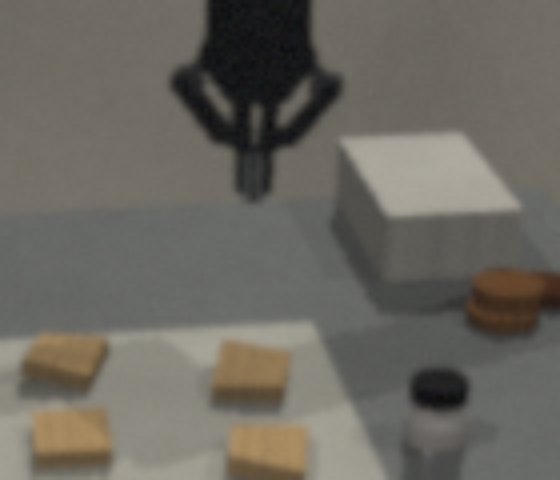

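Both cameras put the shut fingertips about 26 mm above the reported TCP. That explains the close in empty air above the blank. I'll verify it by touching the bed with shut fingers.

```bash
python3 - <<'E'
from h import *
x,y=.649,-.054
down(x,y,.10,0); print(r.get_obs()["clock"])
r.movel([x,y,.012],speed=.2)
h=r.movel([x,y,-.02],speed=.03,contact_N=5); o=r.get_obs(); print(h,o["tool_pos"],o["force"])
r.movel([x,y,.10],speed=.2)
o=r.get_obs(); print(o["tool_pos"],o["clock"])
for n in ("side","top"):
    im,W=grab(n); p=o["tool_pos"]
    for z in (.14,.16):
        P=W[(abs(W[...,0]-p[0])<.04)&(abs(W[...,1]-p[1])<.04)&(abs(W[...,2]-z)<.012)]
        if len(P): print(n,z,len(P),np.round(P.min(0),3),np.round(P.max(0),3))
im,W=grab("top"); show(blobs("top",im,W,wood(im),(.3,.75,.08,.6),.004,.05))
E
```

```text
6.8917
True [ 0.64910353 -0.05409393 -0.00406831] [-0.51803128 -0.09026205  5.04274712]
[ 0.64799407 -0.05377794  0.09853611] 8.8
side 0.14 120 [ 0.634 -0.069  0.128] [ 0.662 -0.045  0.152]
side 0.16 153 [ 0.617 -0.071  0.148] [ 0.678 -0.045  0.172]
c [0.5903 0.3577] m [0.5896 0.3579] wh 56.8 68.6 a -15.7 z 0.0175 tilt -1.8 3.5 sd 0.0021 n 517
c [0.5788 0.2282] m [0.5783 0.228 ] wh 56.4 67.4 a -12.6 z 0.0176 tilt -3.9 -2.3 sd 0.0021 n 501
c [0.4558 0.159 ] m [0.4554 0.1589] wh 56.2 66.6 a -11.7 z 0.0148 tilt -0.4 0.4 sd 0.0019 n 514
c [0.4491 0.4037] m [0.4487 0.4028] wh 54.0 69.2 a -18.9 z 0.0172 tilt -4.0 -1.7 sd 0.0021 n 522
c [0.4408 0.2754] m [0.4406 0.2749] wh 56.1 67.0 a -2.7 z 0.0146 tilt 0.2 -0.2 sd 0.0018 n 531
c [0.3173 0.3178] m [0.3118 0.3223] wh 34.0 73.8 a -0.7 z 0.0147 tilt -1.9 -0.4 sd 0.0019 n 221
```

Contact came at reported z = -0.004 on the 20 mm bed, so the true tip is 24 mm above the reported TCP. I'll build that offset in and carry on.

```bash
sed -i 's/dz=-0.003/dz=-0.026/; s/^HOV=0.13/HOV=0.10/' h.py
cat >> h.py <<'E'
BED=np.array([.6483,-.0540]); BA=-1.0
def onbed(v,u=0):   # point u along bed x, v along bed y
    c,s=np.cos(np.radians(BA)),np.sin(np.radians(BA)); return BED+np.array([c*u-s*v,s*u+c*v])
BOX=np.array([.4368,-.0380]); XA=2.5
def inbox(v,u=0):
    c,s=np.cos(np.radians(XA)),np.sin(np.radians(XA)); return BOX+np.array([c*u-s*v,s*u+c*v])
def bedlook(save=None):
    out={}
    for n in("top","side"):
        im,W=grab(n,save and save+n); print(n,"clock %.1f"%r.get_obs()["clock"]); out[n]=blobs(n,im,W,wood(im),(.58,.72,-.17,.06),.026,.06); show(out[n])
    return out
def matlook():
    im,W=grab("top"); b=blobs("top",im,W,wood(im),(.38,.75,.10,.6),.004,.05); show(b); return b
E
python3 - <<'E'
from h import *
off=pick(.590,.358,-15.5,.0)
o=r.get_obs()
if o["gripper_width"]>.04:
    p=onbed(69); place(*p,BA,.020,off)
    b=matlook()
    b=min(b,key=lambda b:np.hypot(*(b["c"]-[.5788,.2282])))
    down(*b["c"],HOV,b["a"]); bedlook()
print(r.get_obs()["clock"])
E
```

```text
pick hit False z -0.0244 w 0.0553 t 12.7 w after 0.0555Traceback (most recent call last):
  File "<stdin>", line 5, in <module>
  File "h.py", line 60, in place
    down(x,y,HOV,deg)
    ~~~~^^^^^^^^^^^^^
  File "h.py", line 50, in down
    r.move_pose(np.array([x,y,z]),q(best[1])); return best[1]
                                    ~~~~^^^
TypeError: 'NoneType' object is not subscriptable
```

```bash
python3 - <<'E'
from h import *
print(r.get_obs()["joint_pos"].round(3))
for y in (.015,-.054,.1,.2):
  for z in (.1,.15):
    for a in (0,-1,-15,179,-181): 
        j=planner.inverse_kinematics(np.array([.649,y,z]),q(a)); print(y,z,a,None if j is None else np.round(j,2))
E
```

```text
[0.399 0.416 1.617 0.    1.112 0.669]
0.015 0.1 0 [-0.13  0.33  1.72 -0.    1.09 -0.13]
0.015 0.1 -1 [-0.13  0.33  1.72 -0.    1.09 -0.12]
0.015 0.1 -15 [-0.13  0.33  1.72 -0.    1.09  0.13]
0.015 0.1 179 None
0.015 0.1 -181 None
0.015 0.15 0 [-0.13  0.28  1.69 -0.    1.17 -0.13]
0.015 0.15 -1 [-0.13  0.28  1.69 -0.    1.17 -0.12]
0.015 0.15 -15 [-0.13  0.28  1.69 -0.    1.17  0.13]
0.015 0.15 179 None
0.015 0.15 -181 None
-0.054 0.1 0 [-0.24  0.34  1.72 -0.    1.09 -0.24]
-0.054 0.1 -1 [-0.24  0.34  1.72 -0.    1.09 -0.22]
-0.054 0.1 -15 [-0.24  0.34  1.72 -0.    1.09  0.02]
-0.054 0.1 179 None
-0.054 0.1 -181 None
-0.054 0.15 0 [-0.24  0.28  1.69 -0.    1.17 -0.24]
-0.054 0.15 -1 [-0.24  0.28  1.69 -0.    1.17 -0.22]
-0.054 0.15 -15 [-0.24  0.28  1.69 -0.    1.17  0.02]
-0.054 0.15 179 None
-0.054 0.15 -181 None
0.1 0.1 0 [-0.    0.35  1.7  -0.    1.09 -0.  ]
0.1 0.1 -1 [-0.    0.35  1.7  -0.    1.09  0.02]
0.1 0.1 -15 [-0.    0.35  1.7  -0.    1.09  0.26]
0.1 0.1 179 None
0.1 0.1 -181 None
0.1 0.15 0 [-0.    0.3   1.67 -0.    1.17 -0.  ]
0.1 0.15 -1 [-0.    0.3   1.67 -0.    1.17  0.02]
0.1 0.15 -15 [-0.    0.3   1.67 -0.    1.17  0.26]
0.1 0.15 179 None
0.1 0.15 -181 None
0.2 0.1 0 [ 0.15  0.39  1.64 -0.    1.1   0.15]
0.2 0.1 -1 [ 0.15  0.39  1.64 -0.    1.1   0.17]
0.2 0.1 -15 [ 0.15  0.39  1.64 -0.    1.1   0.41]
0.2 0.1 179 None
0.2 0.1 -181 None
0.2 0.15 0 [ 0.15  0.34  1.61 -0.    1.19  0.15]
0.2 0.15 -1 [ 0.15  0.34  1.61 -0.    1.19  0.17]
0.2 0.15 -15 [ 0.15  0.34  1.61 -0.    1.19  0.41]
0.2 0.15 179 None
0.2 0.15 -181 None
```

```bash
python3 - <<'E'
from h import *
off=-.0244
p=onbed(.069); print(p); place(*p,BA,.020,off)
b=matlook()
b=min(b,key=lambda b:np.hypot(*(b["c"]-[.5788,.2282])))
off=pick(*b["c"],b["a"],0)
bedlook()
print(r.get_obs()["clock"])
E
```

```text
[0.64950422 0.01498949]
place hit True pos [ 0.6503  0.0149 -0.0045] want z -0.0044 t 16.9
c [0.5789 0.2279] m [0.5784 0.2281] wh 57.5 67.3 a -13.1 z 0.0176 tilt -3.2 -1.8 sd 0.0020 n 498
c [0.4606 0.1827] m [0.4614 0.1831] wh 17.2 55.7 a 79.2 z 0.0147 tilt 0.3 0.2 sd 0.0016 n 128
c [0.4492 0.4036] m [0.4485 0.4024] wh 54.1 68.5 a -19.2 z 0.0174 tilt -4.1 -1.5 sd 0.0020 n 524
c [0.4405 0.2754] m [0.4405 0.2748] wh 56.1 67.6 a -3.2 z 0.0145 tilt -0.3 -0.2 sd 0.0019 n 532
pick hit False z -0.0247 w 0.0551 t 19.4 w after 0.0551
top clock 20.2
c [0.6487 0.0159] m [0.6487 0.0164] wh 55.3 65.5 a -0.8 z 0.0378 tilt -2.5 3.1 sd 0.0019 n 488
side clock 20.3
c [0.6506 0.0117] m [0.6484 0.009 ] wh 58.1 71.8 a -0.8 z 0.0354 tilt -2.9 3.8 sd 0.0018 n 386
20.2917
```

Blank A rests tilted about 4–5° on the bed, and the cameras agree with the commanded spot to about 1 mm. B and D go on the bed next.

```bash
python3 - <<'E'
from h import *
place(*onbed(0),BA,.020,-.0247)
b=min(matlook(),key=lambda b:np.hypot(*(b["c"]-[.449,.4036])))
off=pick(*b["c"],b["a"],0)
place(*onbed(-.069),BA,.020,off)
r.set_gripper(0)
down(.56,.30,HOV,0); bedlook("b3")
print(r.get_obs()["clock"])
E
```

```text
place hit True pos [ 0.6491 -0.0542 -0.0046] want z -0.0047 t 23.5
c [0.4557 0.1589] m [0.4553 0.1588] wh 56.0 66.3 a -11.9 z 0.0146 tilt 0.2 -0.2 sd 0.0020 n 514
c [0.4492 0.4041] m [0.4484 0.4023] wh 54.0 69.6 a -18.8 z 0.0172 tilt -3.9 -1.0 sd 0.0021 n 523
c [0.4408 0.2752] m [0.4404 0.2748] wh 56.3 67.1 a -2.7 z 0.0150 tilt -0.1 0.5 sd 0.0018 n 535
pick hit False z -0.0247 w 0.0554 t 26.9 w after 0.0551
place hit True pos [ 0.6479 -0.1233 -0.0047] want z -0.0047 t 31.8
top clock 34.2
c [0.648  0.0186] m [0.6475 0.0174] wh 56.8 65.0 a -0.5 z 0.0377 tilt 3.9 -3.1 sd 0.0020 n 504
c [ 0.6484 -0.0523] m [ 0.6485 -0.0516] wh 57.3 66.2 a -0.4 z 0.0376 tilt -4.0 -2.3 sd 0.0021 n 504
c [ 0.6477 -0.1231] m [ 0.6474 -0.1218] wh 57.9 66.8 a -0.4 z 0.0376 tilt -3.3 -3.0 sd 0.0020 n 508
side clock 34.2
c [ 0.649  -0.0548] m [ 0.6457 -0.0586] wh 59.1 212.1 a -0.2 z 0.0356 tilt -0.5 -0.4 sd 0.0021 n 1095
34.25
```

All three lie tilted 4.5–5° on the bed. I'll press each raised corner to confirm that it rocks.

```bash
cat >> h.py <<'E'
def press(v,su,sv):
    p=onbed(v+sv*.021,su*.019)
    down(*p,.075,BA); r.movel([*p,.024],speed=.2)
    h=r.movel([*p,.004],speed=.03,contact_N=8); o=r.get_obs(); print("press",v,su,sv,h,"tip z %.4f fz %.1f"%(o["tool_pos"][2]+.024,o["force"][2]))
    r.movel([*p,.075],speed=.2)
E
python3 - <<'E'
from h import *
press(-.069,-1,-1); press(0,-1,-1); press(.069,1,-1)
down(.56,.30,HOV,0)
b=bedlook()
matlook(); print(r.get_obs()["clock"])
E
```

```text
press -0.069 -1 -1 True tip z 0.0352 fz 4.9
press 0 -1 -1 True tip z 0.0352 fz 4.8
press 0.069 1 -1 True tip z 0.0352 fz 4.9
top clock 42.2
c [ 0.6485 -0.0537] m [ 0.648  -0.0531] wh 57.8 204.8 a -0.6 z 0.0378 tilt -3.5 -0.0 sd 0.0022 n 1501
side clock 42.2
c [ 0.6485 -0.0578] m [ 0.6459 -0.0582] wh 58.4 208.3 a -1.2 z 0.0358 tilt -3.0 0.0 sd 0.0020 n 1097
c [0.4556 0.1588] m [0.4553 0.1588] wh 56.2 66.2 a -12.0 z 0.0148 tilt -0.1 0.1 sd 0.0018 n 515
c [0.4406 0.2752] m [0.4405 0.2749] wh 56.1 67.1 a -3.0 z 0.0148 tilt -0.2 -0.2 sd 0.0018 n 530
42.2583
```

```bash
cat >> h.py <<'E'
def slots(vs,half=.026):
    im,W=grab("top"); m=wood(im); out=[]
    c,s=np.cos(np.radians(BA)),np.sin(np.radians(BA)); D=W[...,:2]-BED
    U=c*D[...,0]+s*D[...,1]; V=-s*D[...,0]+c*D[...,1]
    for v in vs:
        P=W[m&(abs(V-v)<half)&(abs(U)<.05)&(W[...,2]>.026)&(W[...,2]<.06)]
        if len(P)<50: print("slot",v,"few",len(P)); out.append(None); continue
        sl,sd=plane(P); print("slot",v,"n",len(P),"tilt %.1f %.1f z %.4f"%(*np.degrees(sl[:2]),sl[2]),"xy",P[:,:2].mean(0).round(4)); out.append(sl)
    return out
E
python3 - <<'E'
from h import *
slots([-.069,0,.069])
for v,bv in ((-.069,-.072),(0,0),(.069,.072)):
    off=pick(*onbed(v),BA,.020)
    if r.get_obs()["gripper_width"]<.04: print("MISS"); break
    place(*inbox(bv,.004),XA,.005,off-.020+.020)
down(.56,.30,HOV,0)
im,W=grab("top","box1"); show(blobs("top",im,W,wood(im)&True,(.38,.5,-.16,.09),.012,.032))
matlook()
cv2.imwrite("pics/box1c.png",cv2.resize(im[130:290,130:490,::-1],None,fx=2,fy=2))
print(r.get_obs()["clock"])
E
```

```text
slot -0.069 n 394 tilt -3.8 -3.1 z 0.0379 xy [ 0.6472 -0.1226]
slot 0 n 382 tilt -3.6 -2.9 z 0.0380 xy [ 0.6485 -0.0544]
slot 0.069 n 378 tilt -3.4 3.4 z 0.0376 xy [0.6493 0.0154]
pick hit False z -0.0044 w 0.0548 t 46.0 w after 0.0551
place hit True pos [ 0.4446 -0.1101 -0.0195] want z -0.0194 t 49.8
pick hit False z -0.0044 w 0.0551 t 52.0 w after 0.0551
place hit True pos [ 0.4416 -0.0381 -0.0195] want z -0.0194 t 55.7
pick hit False z -0.0044 w 0.0548 t 58.0 w after 0.0550
place hit True pos [ 0.4385  0.034  -0.0195] want z -0.0194 t 61.8
c [ 0.4444 -0.109 ] m [ 0.4441 -0.1087] wh 56.4 66.3 a 3.4 z 0.0226 tilt -2.8 -3.4 sd 0.0020 n 506
c [ 0.4413 -0.0358] m [ 0.4408 -0.0354] wh 56.7 64.3 a 0.2 z 0.0225 tilt -3.5 -3.3 sd 0.0020 n 511
c [0.4383 0.0352] m [0.4381 0.0355] wh 56.1 66.3 a 2.2 z 0.0224 tilt -3.6 2.9 sd 0.0021 n 514
c [0.4558 0.1592] m [0.4554 0.1591] wh 56.3 65.8 a -11.8 z 0.0148 tilt -0.3 0.3 sd 0.0018 n 509
c [0.4408 0.2752] m [0.4404 0.2749] wh 56.3 66.6 a -2.4 z 0.0148 tilt 0.2 0.0 sd 0.0020 n 530
62.9833
```

View pics/box1c.png

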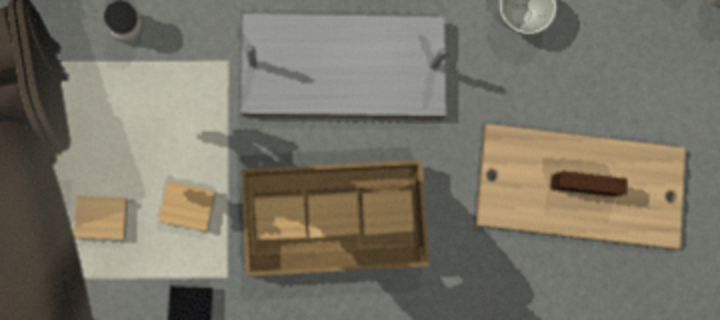

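Three warped blanks lie side by side in the box, around (278,215), (333,213) and (387,213) in the crop. Each gave about 5 mm under the corner press. The bed is empty, so the two presumed flats go on it, each pressed on all four corners.

```bash
python3 - <<'E'
from h import *
r.move_pose(np.array([.60,-.02,HOV]),q(0))
for tgt,v in (([.4557,.159],-.060),([.4406,.2752],.060)):
    b=min(matlook(),key=lambda b:np.hypot(*(b["c"]-tgt)))
    if b["w"]<50: b=dict(b,c=np.array(tgt),a=-12.); print("partial view, using earlier pose")
    off=pick(*b["c"],b["a"],0)
    if r.get_obs()["gripper_width"]<.04: print("MISS"); break
    place(*onbed(v),BA,.020,off)
else:
    r.set_gripper(0)
    down(.56,.30,HOV,0); slots([-.060,.060])
    for v in (-.06,.06):
        for su,sv in ((1,1),(-1,1),(-1,-1),(1,-1)): press(v,su,sv)
down(.56,.30,HOV,0); slots([-.060,.060]); bedlook()
print(r.get_obs()["clock"])
E
```

```text
c [0.4557 0.1585] m [0.4554 0.1589] wh 56.2 66.2 a -11.9 z 0.0149 tilt 0.3 -0.2 sd 0.0019 n 514
c [0.4409 0.2757] m [0.4406 0.275 ] wh 56.3 67.1 a -2.4 z 0.0145 tilt 0.9 0.2 sd 0.0020 n 529
pick hit False z -0.0249 w 0.0549 t 66.7 w after 0.0550
place hit True pos [ 0.6481 -0.1143 -0.0049] want z -0.0049 t 70.9
c [0.441  0.2754] m [0.4404 0.275 ] wh 56.4 67.5 a -1.9 z 0.0147 tilt 0.3 -0.0 sd 0.0019 n 528
pick hit False z -0.0249 w 0.0546 t 74.1 w after 0.0548
place hit True pos [ 0.6503  0.0058 -0.0048] want z -0.0049 t 78.2
slot -0.06 n 378 tilt 0.8 0.4 z 0.0350 xy [ 0.6465 -0.1146]
slot 0.06 n 390 tilt -0.2 0.1 z 0.0353 xy [0.6487 0.0051]
press -0.06 1 1 True tip z 0.0339 fz 4.8
press -0.06 -1 1 True tip z 0.0339 fz 4.2
press -0.06 -1 -1 True tip z 0.0339 fz 4.1
press -0.06 1 -1 True tip z 0.0339 fz 4.0
press 0.06 1 1 True tip z 0.0339 fz 4.6
press 0.06 -1 1 True tip z 0.0339 fz 4.4
press 0.06 -1 -1 True tip z 0.0339 fz 3.6
press 0.06 1 -1 True tip z 0.0339 fz 3.8
slot -0.06 n 380 tilt -0.2 0.6 z 0.0351 xy [ 0.6466 -0.1147]
slot 0.06 n 386 tilt -0.3 -1.1 z 0.0350 xy [0.6492 0.005 ]
top clock 96.8
c [0.6494 0.0074] m [0.649  0.0068] wh 56.0 66.1 a -2.0 z 0.0351 tilt 0.3 0.2 sd 0.0018 n 496
c [ 0.6475 -0.1118] m [ 0.6466 -0.1106] wh 57.8 65.6 a -1.1 z 0.0351 tilt 0.4 0.2 sd 0.0018 n 491
side clock 96.8
c [0.6491 0.0028] m [ 0.6491 -0.0008] wh 56.4 71.8 a -0.1 z 0.0329 tilt 0.8 0.8 sd 0.0015 n 381
c [ 0.6478 -0.1146] m [ 0.6429 -0.1156] wh 56.9 72.3 a -2.2 z 0.0330 tilt 0.1 0.4 sd 0.0012 n 392
96.825
```

Both are flat: level, and all four corners contact at 34 mm with no give. Next is the plate: measure plate, rib and holes, then pick it up.

```bash
cat >> h.py <<'E'
def outline(n,W,roi,zlo,zhi):
    m=(W[...,0]>roi[0])&(W[...,0]<roi[1])&(W[...,1]>roi[2])&(W[...,1]<roi[3])&(W[...,2]>zlo)&(W[...,2]<zhi)
    k,L,st,_=cv2.connectedComponentsWithStats(m.astype(np.uint8),connectivity=4)
    P=W[L==1+np.argmax(st[1:,4])]; c,w,h,a=rect(P); print(n,"outline",np.round(c,4),"%.1f %.1f a %.2f z %.4f"%(w,h,a,np.median(P[:,2]))); return c,a
def ray_at(n,px,z):
    c=CI[n]; d=np.append(cv2.undistortPoints(np.array([[px]],float),c["camera_matrix"],c["dist"])[0,0],1)@c["R"]; o=-c["R"].T@c["t"]; return o+d*(z-o[2])/d[2]
E
python3 - <<'E'
from h import *
roi=(.37,.59,-.56,-.2)
for n in("top","side"):
    im,W=grab(n); outline(n,W,roi,.006,.018)
    P=W[(W[...,0]>.37)&(W[...,0]<.59)&(W[...,1]>-.55)&(W[...,1]<-.2)&(W[...,2]>.050)&(W[...,2]<.06)]; print("rib",rect(P))
    g=im.max(2); H=[]
    for guess in ([.4945,-.256,.012],[.4635,-.504,.012]):
        u,v=proj(n,guess)[0].round().astype(int); s=10; sub=g[v-s:v+s+1,u-s:u+s+1].astype(float)
        w=np.clip(np.percentile(sub,70)*.75-sub,0,None); yy,xx=np.mgrid[-s:s+1,-s:s+1]
        px=(u+(w*xx).sum()/w.sum(),v+(w*yy).sum()/w.sum()); H.append(ray_at(n,px,.012)); print("hole",np.round(px,1),H[-1].round(4))
    d=H[0]-H[1]; print("mid",(H[0]+H[1])[:2]/2,"dist %.4f a %.2f"%(np.hypot(*d[:2]),np.degrees(np.arctan2(-d[0],d[1]))))
    outline(n,W,(.5,.75,-.25,.15),.013,.027)
    for z in (.08,):
        for y in (.07,-.18):
            P=W[(abs(W[...,0]-.65)<.03)&(abs(W[...,1]-y)<.03)&(W[...,2]>.045)&(W[...,2]<.12)]; print("pin axis mean",P.mean(0).round(4),len(P))
print(r.get_obs()["clock"])
E
```

```text
top outline [ 0.4793 -0.3798] 141.6 282.1 a -7.21 z 0.0129
rib (array([ 0.47871841, -0.37988107]), 22.792848587036133, 91.02854919433594, -6.92779541015625)
hole [370.6 217.5] [ 0.4949 -0.2421  0.012 ]
hole [471.1 228.2] [ 0.4632 -0.5209  0.012 ]
mid [ 0.4790463  -0.38151499] dist 0.2806 a -6.50
top outline [ 0.6494 -0.0529] 142.6 279.3 a -1.20 z 0.0211
pin axis mean [0.6484 0.0697 0.0771] 29
pin axis mean [ 0.6444 -0.1762  0.0718] 38
side outline [ 0.4803 -0.3824] 140.1 283.2 a -7.08 z 0.0120
rib (array([ 0.47975372, -0.38203693]), 22.128541946411133, 95.01708221435547, -7.116798400878906)
hole [308.1 282.3] [ 0.4982 -0.2381  0.012 ]
hole [317.7 399.9] [ 0.4631 -0.5101  0.012 ]
mid [ 0.48064041 -0.37406795] dist 0.2743 a -7.35
side outline [ 0.6497 -0.0566] 142.0 286.9 a -0.97 z 0.0191
pin axis mean [0.6502 0.065  0.0676] 70
pin axis mean [ 0.646  -0.1846  0.0683] 98
96.925
```

```bash
python3 - <<'E'
from h import *
r.set_gripper(.06)
x,y=.4797,-.3812
r.move_pose(np.array([.55,-.1,.15]),q(-3)); down(x,y,.10,-7.1)
h=r.movel([x,y,-.010],speed=.12,contact_N=12); r.set_gripper(0,110); o=r.get_obs(); print(h,o["tool_pos"].round(4),o["gripper_width"],o["force"].round(2))
r.movel([x,y,.13],speed=.1); r.hold(.3); o=r.get_obs(); print(o["gripper_width"],o["force"].round(2),o["ft_torque"].round(3))
bx,by=.650,-.0545
r.move_pose(np.array([bx,by,.14]),q(BA)); r.movel([bx,by,.092],speed=.1); r.hold(.3)
print(r.get_obs()["tool_pos"].round(4),r.get_obs()["clock"])
for n in("top","side"):
    im,W=grab(n,"hold"+n); outline(n,W,(.54,.76,-.25,.14),.105,.128)
    if n=="top": A=im
u=cv2.resize(A[110:210,220:400,::-1],(540,300)); v=cv2.resize(im[150:290,280:440,::-1],(343,300))
cv2.imwrite("pics/hold.png",np.hstack([u,v])[:, :800])
E
```

```text
False [ 0.48   -0.3817 -0.009 ] 0.020978613452826558 [-1.41  1.4   4.66]
0.020772061786154643 [ 0.07 -0.19 -4.7 ] [ 0.015 -0.052  0.016]
[ 0.6505 -0.0545  0.0929] 105.8083
top outline [0.6511 0.052 ] 68.6 141.4 a 86.41 z 0.1149
side outline [ 0.65   -0.0555] 142.1 286.7 a -0.79 z 0.1128
```

View pics/hold.png

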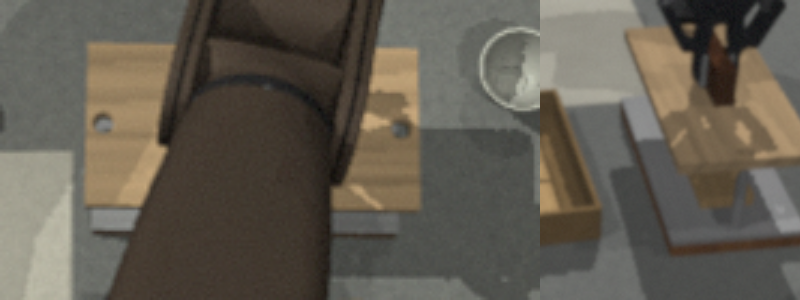

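The side view puts the held plate within about 1 mm of the bed centre. In the top crop both holes, at (102,123) and (400,128), show the pin tips inside them. Lowering now with a force stop.

```bash
python3 - <<'E'
from h import *
bx,by=.650,-.0548
h=r.movel([bx,by,.060],speed=.03,contact_N=7); o=r.get_obs(); print(h,o["tool_pos"].round(4),"under %.4f"%(o["tool_pos"][2]+.009),o["force"].round(2),o["ft_torque"].round(3))
if not h or o["tool_pos"][2]<.070:
    h=r.movel([bx,by,.028],speed=.04,contact_N=8); o=r.get_obs(); print(h,o["tool_pos"].round(4),"under %.4f"%(o["tool_pos"][2]+.009),o["force"].round(2),o["ft_torque"].round(3))
print(o["clock"])
E
```

```text
False [ 0.6503 -0.0549  0.0604] under 0.0694 [ 1.11 -0.41 -3.82] [-0.037 -0.003 -0.066]
False [ 0.6503 -0.0549  0.0283] under 0.0373 [-0.23 -1.03 -4.71] [-0.061 -0.009 -0.015]
108.075
```

```bash
python3 - <<'E'
from h import *
bx,by=.650,-.0548
h=r.movel([bx,by,.021],speed=.015,contact_N=5); o=r.get_obs(); print(h,o["tool_pos"].round(4),"under %.4f"%(o["tool_pos"][2]+.009),o["force"].round(2))
if h or o["tool_pos"][2]<.0262:
    r.set_gripper(.06); r.hold(.3); r.movel([bx,by,.13],speed=.1)
    r.move_pose(np.array([.50,.35,.15]),q(0)); r.set_gripper(.085)
    F={}
    for n in("top","side"):
        im,W=grab(n,"fin"+n); F[n]=im; outline(n,W,(.54,.76,-.25,.14),.038,.053)
        P=W[(W[...,0]>.59)&(W[...,0]<.71)&(abs(W[...,1]+.055)<.11)&(abs(W[...,2]-.046)<.007)]; s,e=plane(P); print("tilt",np.degrees(s[:2]).round(2),"z",s[2].round(4))
        if n=="top": show(blobs(n,im,W,wood(im),(.38,.5,-.16,.09),.012,.032))
    cv2.imwrite("pics/fin.png",np.hstack([cv2.resize(F["top"][100:280,160:440,::-1],(467,300)),cv2.resize(F["side"][130:330,220:440,::-1],(330,300))]))
print(r.get_obs()["clock"],r.get_obs()["tool_pos"])
E
```

```text
True [ 0.6508 -0.055   0.025 ] under 0.0340 [ 0.87 -1.05  4.49]
top outline [ 0.6503 -0.0531] 141.9 280.4 a -1.03 z 0.0471
tilt [ 0.06 -0.05] z 0.0471
c [ 0.4443 -0.109 ] m [ 0.444  -0.1087] wh 56.1 66.7 a 3.6 z 0.0223 tilt -3.5 -3.3 sd 0.0020 n 511
c [ 0.4411 -0.0352] m [ 0.4409 -0.0353] wh 56.2 65.5 a 2.5 z 0.0226 tilt -2.6 -3.1 sd 0.0021 n 517
c [0.4382 0.035 ] m [0.4381 0.0353] wh 56.1 65.9 a 2.1 z 0.0225 tilt -4.1 3.0 sd 0.0021 n 514
side outline [ 0.6507 -0.0565] 142.4 288.2 a -1.10 z 0.0451
tilt [-0.02 -0.05] z 0.0452
112.475 [0.5001467  0.34981836 0.15000557]
```

View pics/fin.png

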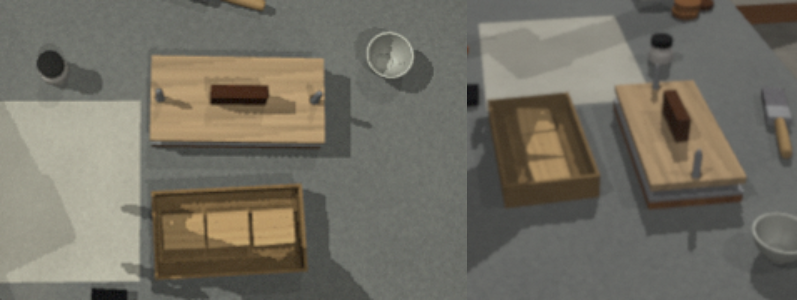

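The plate is level and home, with both pins through it at (159,96) and (315,98). Its top is at 46 mm, the mean of the two cameras, so the underside is at 34 mm. Three warped blanks are in the box and the pot and bowl haven't moved. Handing in.

```bash
python3 -c "
from bench import r,job_done
job_done(); print(r.get_obs()['clock'])"
```

```text
the job is handed in; nothing more can be done
the job is handed in; nothing more can be done
```

I sorted all five blanks, closed the press and handed the job in at about 112 s.

- **Warped:** three blanks rested about 5° tilted on the bed. Their raised corners gave about 5 mm when pressed. They now lie side by side on the floor of the box.
- **Flat:** two blanks lay level, and all four corners of each met the finger at 34 mm without give. They are on the bed 60 mm either side of its middle.
- **Top plate:** it went over both pins under a force stop and touched home at 34 mm by the arm's reading. I let go there. Afterwards both cameras showed it level to within 0.1°, with its top at 46 mm. The pot and bowl look unmoved in the last picture.

**Disagreements and faults:**
- **First grasp missed:** the true fingertips sit about 24 mm above the reported TCP. I found this in both cameras, confirmed it by touching the bed, and corrected for it.
- **One reading rejected:** my first plate-hole measurement was wrong (281 and 274 mm apart, should be 250). I used the plate and bed outlines instead.
- **Camera differences:** the two cameras differ by about 2 mm in height.
- **Rocked but tilted back:** two of the warped blanks were back at their old tilt after the press. For those I relied on the corner giving way under the finger.

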